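# Snap the battery cover onto the wheel control box

### The job

Put the white cover back on the sloping battery bay of the wheel's control box: lay it in between the corner guides, grip rib outward, and let go; then press it down until every edge has clicked under its orange clip and it sits flush all round. Leave the two little bottles and the gold tin standing where they are.

Things in the scene. Friction and masses are not known exactly. Their poses are not given: they have to be found in the camera images.
- console: grey wedge-shaped control box of a potter's wheel, fixed, 119 x 157 mm on the bench, 22 mm high in front, 91 mm at the back, with the battery bay on its slope. Origin: centre of its underside; x level, from its low front to its high back, z up. The low front looks roughly to the left as seen from the robot (world +y).
- bay: battery bay on the box's slope, 30 deg from level: x up the slope, y level, z square out of the slope (up and towards the low side). Origin: centre of the ledge plane; the seated cover's underside is at z = 0. Opening 112.4 x 132.4 mm (x, y), rim 10 mm wide, top z = 6 mm. Black corner guides 20 mm along each side, to z = 25 mm, flared above 18. A cover laid in rests on the clips at z = 12 mm.
- cover: white flat plastic cover 110 x 130 x 6 mm (x, y, z), 0.09 kg, loose, face up on the bench. Origin: centre of its underside; z out of its face. Grey grip rib in the middle of the face: 34 mm along x, 12 mm along y, top 24.5 mm above the underside. Orange dots to press at x = +-36 mm, y = 0 and x = 0, y = +-41 mm. Fits with its x along the bay's x, either way round.
- mid_xp (a point): point on the cover's underside by the middle of its +x (x = 52 mm) edge; in the bay frame its z is 0 when this edge is fully home, about 12 mm when it rests on its clip unpressed
- mid_xn (a point): point on the cover's underside by the middle of its -x (x = -52 mm) edge; in the bay frame its z is 0 when this edge is fully home, about 12 mm when it rests on its clip unpressed
- mid_yp (a point): point on the cover's underside by the middle of its +y (y = 62 mm) edge; in the bay frame its z is 0 when this edge is fully home, about 12 mm when it rests on its clip unpressed
- mid_yn (a point): point on the cover's underside by the middle of its -y (y = -62 mm) edge; in the bay frame its z is 0 when this edge is fully home, about 12 mm when it rests on its clip unpressed
- clip_upper (a joint): orange spring clip at the middle of the bay's +x (upper) edge: round nose 8 mm thick, 32 mm long, centred at bay z = 9 mm, reaching 2.8 mm in over the cover's edge. Value: metres pushed outward; 0 at rest, about 0.003 as the cover's rim passes, 0 again after the click. A press of 8 to 18 N clicks it.
- clip_lower (a joint): orange spring clip at the middle of the bay's -x (lower) edge: round nose 8 mm thick, 32 mm long, centred at bay z = 9 mm, reaching 2.8 mm in over the cover's edge. Value: metres pushed outward; 0 at rest, about 0.003 as the cover's rim passes, 0 again after the click. A press of 8 to 18 N clicks it.
- clip_left (a joint): orange spring clip at the middle of the bay's +y edge: round nose 8 mm thick, 32 mm long, centred at bay z = 9 mm, reaching 2.8 mm in over the cover's edge. Value: metres pushed outward; 0 at rest, about 0.003 as the cover's rim passes, 0 again after the click. A press of 8 to 18 N clicks it.
- clip_right (a joint): orange spring clip at the middle of the bay's -y edge: round nose 8 mm thick, 32 mm long, centred at bay z = 9 mm, reaching 2.8 mm in over the cover's edge. Value: metres pushed outward; 0 at rest, about 0.003 as the cover's rim passes, 0 again after the click. A press of 8 to 18 N clicks it.
- dark_bottle: bystander: small dark blue-grey bottle with a white cap, 32 mm across, 48 mm high; origin at the centre of its underside
- red_bottle: bystander: small dark red bottle with a white cap, 32 mm across, 53 mm high; origin at the centre of its underside
- gold_tin: bystander: olive-gold screw tin, 68 mm across, 74 mm high; origin at the centre of its underside

How it is judged:
By the outcome, as a careful person would: the job done as asked, in the order asked, and still so for the second after the job is handed in, with the robot touching nothing.
It also fails if it takes over 61 s, if anything falls off the work surface, if the arm or the gripper's body presses on something with over 40 N, if the wrist force passes 120 N, or if a joint passes its speed limit or range.

### The arm

A 6-joint arm with a two-finger parallel gripper is mounted at the origin on the work surface; the furniture and walls round the work are solid. World frame = base frame: x ahead of the robot, y to its left, z up, the work surface at z = 0. Lengths are in m, angles in rad, forces in N, time in s.
With the tool pointing down it reaches from about 0.35 to 0.775 m from the base axis. Payload 5.5 kg.
Tool frame: the origin (TCP) lies midway between the tips of the shut fingers; the grasp point (between the pads) lies env.grasp_offset behind it (env.grasp_offset is the distance from the TCP to the grasp point, in m); z points along the fingers, y is the line along which they close (so a half turn about z gives the same grasp; the last joint's range is limited). The gripper opens to 85 mm and grips with 20 to 120 N. Pads are 22 mm wide; open, the fingers measure 114 mm over their backs; the gripper's body (76 mm by 85 mm) begins 54 mm behind the grasp point. The pads swing forward as they close: fully open they stand 13 mm farther back than shut.
Start: joints at [1.04, 0.313, 0.046, 1.304, 0, 1.431], TCP at [0.219, 0.532, 0.231] pointing down, gripper open.
Joint ranges: [-2.76, 2.76], [-0.86, 1.69], [-1.03, 1.26], [-2.2, 2.34], [-1.47, 1.5], [-3.14, 3.14]. Speed limits (rad/s): [2.57, 2.57, 3.14, 3.14, 3.14, 3.14].

### API

Orientations are given as a unit quaternion [w, x, y, z].
In Python, from workcell import monitor, viewer, order, env gives the robot as it stands.
- The arm moves only by the tool carry_out, never from a script. Its argument "plan" is a list that holds one entry, the list of rows, each a list of 7 numbers: the turn, a rotation vector about the world's x, y, z in rad, then the shift along the world's x, y, z in mm, then the finger opening in mm, from 0 to 85.4. A call has 1 to 20 rows; each row is the pose to reach, as a shift and turn from the pose commanded when the call began; what a row does not reach only later rows make up. A row lasts 1/10 s, in which the tool goes at most 50 mm and 8.59 degrees, less where a joint would pass 70% of its speed; a pose out of reach is approached as far as the arm can. A call with a gripper value outside its range is refused whole. The fingers move at their own pace and stop on an object; "squeeze" is the grip in N (left out, the last holds). Time passes only in rows, so rows that repeat a pose let the fingers close. It gives the time, the measured TCP pose, the force, the opening and the grip force at its end, in the units of the state.
- monitor.get_state(): the state, without advancing time (a new reading comes with each control period).
- viewer.read_camera(name): name is "scene" or "top"; returns the picture (400x640x3 uint8, red, green, blue); there is no depth.
- viewer.calibration(name): a dict with "K" (3x3 intrinsics, pixels), "eye" and "rotation" of the camera in the world. Camera axes: x right, y down, z forward; pixel columns grow to the right and rows downward; lengths in m; the calibration is good to about 2 mm. A picture is of the moment at which its call begins. calibration takes no time and is no camera call.
- order.hand_in(): hands the job in; it is judged then, once.
The state is a dict: "clock": time; "joint_pos": joint angles; "qvel": joint speeds; "tau": joint torques, N m; "tcp_pos": TCP position; "orientation": TCP orientation; "wrist_force": force on the tool from outside, world axes, zero at the start; "ft_torque": the same for the moment, N m; "finger_gap": finger opening in m; "grip_force": force on a finger pad.
Only numpy, scipy, OpenCV 4.12 (cv2) and the standard library are available. Lean on these libraries where they do the work, as an engineer would, in place of code of your own. Each camera call takes 0.05 s, during which the arm holds its last target. There are 200 camera calls.

## Working session

There is one attempt and no reset: what is moved stays moved. The work goes in short steps, Python scripts to look and compute and a tool call to move; the robot and the scene stay as the last step left them, time stands still between calls to the robot, and variables do not carry over. Pictures are saved under pics/ and viewed, at most 10 in all, crops included, and the job is handed in when it is done.

Besides the shell and the picture viewer there is one more tool, called after "Request:" as a command line: name --argument value ..., lists and objects as JSON in quotes. carry_out: Moves the arm, as the interface text tells. Its arguments: {"type":"object","properties":{"plan":{"type":"array","items":{"type":"array","items":{"type":"array","items":{"type":"number"}}}},"squeeze":{"type":"number"}},"required":["plan"]}

```bash
mkdir -p pics; ls
python3 - <<'E'
from workcell import monitor, viewer, order, env
import cv2,numpy as np
np.set_printoptions(precision=4,suppress=True)
print(env.grasp_offset, monitor.get_state())
for n in ("scene","top"):
    im=viewer.read_camera(n); cv2.imwrite(f"pics/{n}0.png",im[:,:,::-1]); np.save(f"{n}0.npy",im)
    print(n,viewer.calibration(n))
E
```

```text
pics
0.0187 {'clock': 0.0, 'joint_pos': array([ 1.0404,  0.314 ,  0.045 ,  1.3036, -0.    ,  1.4312]), 'qvel': array([ 0.0015, -0.0003, -0.0001,  0.0014,  0.0009,  0.0004]), 'tau': array([  0.0001, -48.0629,  29.8531,   0.0194,   0.    ,  -0.    ]), 'tcp_pos': array([0.2188, 0.5312, 0.2304]), 'orientation': array([-0.0003,  0.1942,  0.981 , -0.0009]), 'wrist_force': array([0.015 , 0.6323, 0.1113]), 'ft_torque': array([ 0.049 , -0.0244, -0.0083]), 'grip_force': 0.0, 'finger_gap': 0.08576753033187576}
scene {'K': array([[383.9297,   0.    , 318.6962],
       [  0.    , 383.9297, 201.1001],
       [  0.    ,   0.    ,   1.    ]]), 'eye': array([0.1399, 0.4869, 0.6381]), 'rotation': array([ 0.1494, -0.3139,  0.8461, -0.404 ])}
top {'K': array([[399.5737,   0.    , 318.5525],
       [  0.    , 399.5737, 199.5415],
       [  0.    ,   0.    ,   1.    ]]), 'eye': array([ 0.5071, -0.0474,  1.0745]), 'rotation': array([-0.0403,  0.7081, -0.7043,  0.0321])}
```

View pics/scene0.png

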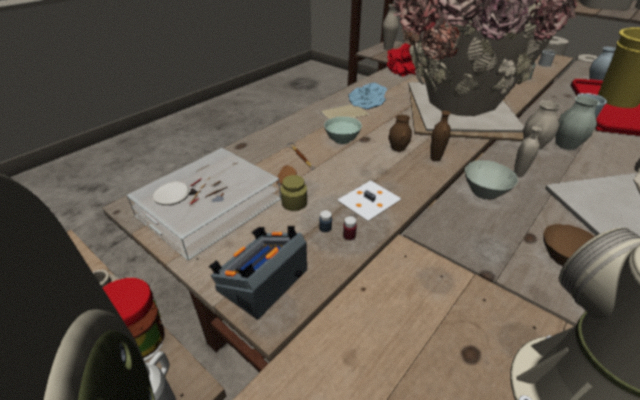

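View pics/top0.png

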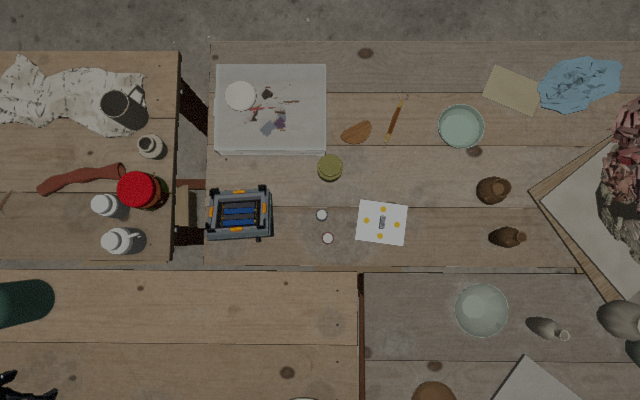

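The top picture shows the cover at about (382,222), the console at about (238,213), the bottles at (321,215) and (327,238), and the tin at (330,167). I'll zoom in next.

```bash
cat > h.py <<'E'
import numpy as np, cv2
from scipy.spatial.transform import Rotation as R
from workcell import monitor, viewer, order, env
np.set_printoptions(precision=4,suppress=True)
def cam(n):
    c=viewer.calibration(n); q=c["rotation"]; return c["K"],np.array(c["eye"]),R.from_quat(np.r_[q[1:],q[0]]).as_matrix()
def rays(n,px):
    K,e,r=cam(n); px=np.atleast_2d(px).astype(float)
    return e,(r@np.linalg.inv(K)@np.c_[px,np.ones(len(px))].T).T
def onz(n,px,z):
    e,d=rays(n,px); return e+d*((z-e[2])/d[:,2])[:,None]
def onplane(n,px,p,nn):
    e,d=rays(n,px); return e+d*(((p-e)@nn)/(d@nn))[:,None]
def proj(n,P):
    K,e,r=cam(n); c=(np.atleast_2d(P)-e)@r@K.T; return c[:,:2]/c[:,2:]
def comps(m,amin):
    k,l,s,c=cv2.connectedComponentsWithStats(m.astype(np.uint8)); return [(c[i],s[i]) for i in range(1,k) if s[i,4]>=amin]
def orange(im):
    h=cv2.cvtColor(im,cv2.COLOR_RGB2HSV); return (h[...,0]>8)&(h[...,0]<24)&(h[...,1]>170)&(h[...,2]>110)
E
python3 - <<'E'
from h import *
a=np.load("top0.npy");b=np.load("scene0.npy")
A=cv2.resize(a[170:260,195:275],None,fx=6,fy=6,interpolation=cv2.INTER_CUBIC)
B=cv2.resize(b[220:320,200:320],None,fx=5,fy=5,interpolation=cv2.INTER_CUBIC)
cv2.imwrite("pics/ca.png",A[...,::-1]);cv2.imwrite("pics/cb.png",B[...,::-1])
for n,im in (("top",a),("scene",b)):
    for c,s in comps(orange(im),6): print(n,c,s)
m=(a.min(2)>140); m[:180]=0;m[260:]=0;m[:,:340]=0;m[:,420:]=0
cs,_=cv2.findContours(m.astype(np.uint8),0,1); c=max(cs,key=cv2.contourArea)
r=cv2.minAreaRect(c); print(r); P=onz("top",cv2.boxPoints(r),.006); print(P,P.mean(0),np.linalg.norm(np.diff(P,axis=0),axis=1))
E
```

```text
top [238.7273 191.303 ] [233 190  12   4  33]
top [263.9286 207.5   ] [263 203   3  10  28]
top [210.6667 211.3   ] [209 206   4  11  30]
top [382.6667 208.6667] [381 207   5   4   9]
top [396.5833 224.25  ] [395 223   4   4  12]
top [235.8667 228.6667] [230 227  13   5  45]
scene [277.25 233.65] [273 233   9   3  20]
scene [271.7    252.6833] [266 247  12  11  60]
scene [238.7333 251.5   ] [234 248  11   8  30]
scene [230.4 272.8] [226 271  10   5  45]
((381.1746826171875, 222.18995666503906), (48.50408172607422, 40.5081787109375), 7.594643592834473)
[[ 0.5117 -0.1308  0.006 ]
 [ 0.6191 -0.1455  0.006 ]
 [ 0.6025 -0.274   0.006 ]
 [ 0.4956 -0.258   0.006 ]] [ 0.5572 -0.2021  0.006 ] [0.1084 0.1296 0.1081]
```

View pics/ca.png

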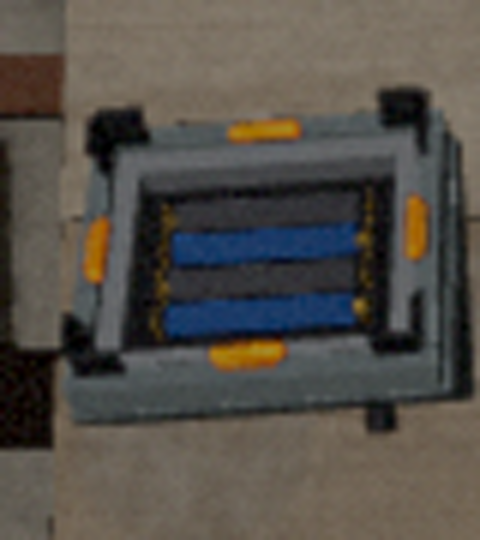

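View pics/cb.png

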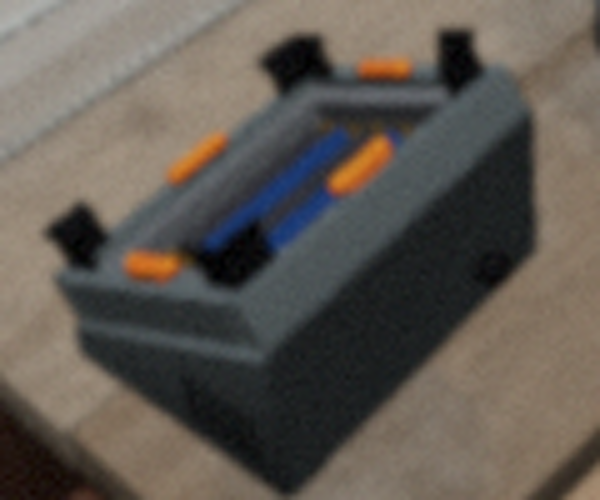

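The crops show the bay's orange clips and black guides clearly. The high back is on the right in the top view, towards −y.

Run:
```python
from h import *
import itertools
from scipy.ndimage import center_of_mass
a=np.load("top0.npy");b=np.load("scene0.npy")
def cen(im,n,reg):
    h=cv2.cvtColor(im,cv2.COLOR_RGB2HSV).astype(float)
    m=((h[...,0]>6)&(h[...,0]<26)&(h[...,1]>120)&(h[...,2]>70)).astype(np.uint8)
    k,l,s,c=cv2.connectedComponentsWithStats(m)
    return [(c[i],s[i,4]) for i in range(1,k) if s[i,4]>=15 and reg[0]<c[i][0]<reg[1] and reg[2]<c[i][1]<reg[3]]
T=cen(a,"top",(200,275,180,240));S=cen(b,"scene",(210,300,225,285))
for t in T:print("T",t)
for t in S:print("S",t)
T=[t[0] for t in T];S=[t[0] for t in S]
for t in T:
    e1,d1=rays("top",t);e2,d2=rays("scene",S)
    for s,d in zip(S,d2):
        M=np.c_[d1[0],-d]; x,*_=np.linalg.lstsq(M,e2-e1,rcond=None)
        p=e1+x[0]*d1[0];q=e2+x[1]*d; g=np.linalg.norm(p-q)
        if g<.006: print(t,s,(p+q)/2,g)
# cover dots and bystanders
for n,im in(("top",a),):
    print(onz("top",[c for c,s in comps(orange(im),4) if 350<c[0]<420],.006))
    for c,s in cen(im,n,(350,420,190,250)): print(c,s)
# rib: grey low-sat darker in cover
g=cv2.cvtColor(a,cv2.COLOR_RGB2GRAY); sub=a[195:250,355:410].astype(int)
m=np.zeros(g.shape,bool); m[212:232,373:391]=(a[212:232,373:391].max(2)<135)
cs=cv2.findContours(m.astype(np.uint8),0,1)[0];c=max(cs,key=cv2.contourArea);print("rib",cv2.minAreaRect(c),onz("top",cv2.minAreaRect(c)[0],.02))
print(g[210:234,374:392])
```

```text
T (array([238.3 , 191.35]), np.int32(40))
T (array([263.7143, 207.6571]), np.int32(35))
T (array([210.5897, 211.3077]), np.int32(39))
T (array([235.6607, 228.7857]), np.int32(56))
S (array([276.5, 233.5]), np.int32(40))
S (array([238.88, 251.3 ]), np.int32(50))
S (array([271.7375, 252.5875]), np.int32(80))
S (array([230.4576, 272.4746]), np.int32(59))
[238.3  191.35] [238.88 251.3 ] [0.632  0.1719 0.0502] 0.0019230893552523735
[263.7143 207.6571] [276.5 233.5] [0.5881 0.1015 0.0779] 0.0007961295519532562
[263.7143 207.6571] [271.7375 252.5875] [0.5945 0.1114 0.0231] 0.004298525655319622
[210.5897 211.3077] [230.4576 272.4746] [0.5776 0.2337 0.0794] 0.002411677331285684
[235.6607 228.7857] [276.5 233.5] [0.5313 0.1531 0.1513] 0.004902884377055115
[235.6607 228.7857] [271.7375 252.5875] [0.5341 0.1641 0.1074] 0.0007001959354685826
[[ 0.5932 -0.2065  0.006 ]
 [ 0.5517 -0.2431  0.006 ]]
[382.9091 208.9091] 22
[366. 220.] 21
[396.381  224.2381] 21
[379.5217 235.3913] 23
rib ((381.8615417480469, 221.60772705078125), (5.581562519073486, 13.395750999450684), 7.125016689300537) [[ 0.5578 -0.2
[... 1114 characters left out ...]
162 161 160 161 160 163]
 [160 159 160 164 162  77 119 111  81  88 110 157 163 162 161 161 161 161]
 [162 160 160 164 156  72 106 109 104 105 132 162 163 161 161 159 161 161]
 [160 163 161 162 139  64 120 125 104 105 131 158 161 161 160 160 160 162]
 [159 161 163 164 158  93  92  87  89 132 155 161 160 161 162 161 159 160]
 [159 159 161 161 160 157 160 155 157 159 163 160 161 161 161 160 161 161]
 [161 160 159 165 160 162 163 165 162 160 163 161 161 162 161 161 161 160]
 [160 163 159 160 160 161 163 164 162 161 162 162 160 161 161 161 161 162]
 [160 158 160 162 163 160 160 163 162 163 160 161 161 160 160 161 161 162]
 [160 163 160 160 151 139 140 143 159 161 160 163 161 161 162 161 161 162]]
```

The clip triangulation closes well: spacing is 112 and 132 mm and the slope is 30°. It also shows that the high side faces the robot (−x) and the low side faces +x, which contradicts the text. The picture agrees, since the tall face is towards the robot. The cover is at (0.5575, −0.202) with its x axis at −7.3°. I'll move above it now.

Request:
carry_out --plan '[[[0, 0, 0.1, 100, -220, 0, 50], [0, 0, 0.264, 339, -734, -60, 50], [0, 0, 0.264, 339, -734, -60, 50], [0, 0, 0.264, 339, -734, -60, 50], [0, 0, 0.264, 339, -734, -60, 50], [0, 0, 0.264, 339, -734, -60, 50], [0, 0, 0.264, 339, -734, -60, 50], [0, 0, 0.264, 339, -734, -60, 50], [0, 0, 0.264, 339, -734, -60, 50], [0, 0, 0.264, 339, -734, -60, 50], [0, 0, 0.264, 339, -734, -60, 50], [0, 0, 0.264, 339, -734, -60, 50], [0, 0, 0.264, 339, -734, -60, 50], [0, 0, 0.264, 339, -734, -60, 50], [0, 0, 0.264, 339, -734, -60, 50], [0, 0, 0.264, 339, -734, -60, 50], [0, 0, 0.264, 339, -734, -60, 50], [0, 0, 0.264, 339, -734, -60, 50], [0, 0, 0.264, 339, -734, -60, 50], [0, 0, 0.264, 339, -734, -60, 50]]]' --squeeze 60

```text
clock: 2.1
tcp_pos: [0.5574, -0.2006, 0.1714]
orientation: [-0.0, 0.063, 0.998, 0.0]
wrist_force: [-0.2, -0.4, -0.4]
finger_gap: 0.05
grip_force: 0.0
```

Request:
carry_out --plan '[[[0, 0, 0, 0, 0, -40, 50], [0, 0, 0, 0, 0, -80, 40], [0, 0, 0, 0, 0, -120, 40], [0, 0, 0, 0, 0, -145, 40], [0, 0, 0, 0, 0, -155, 40], [0, 0, 0, 0, 0, -160, 40], [0, 0, 0, 0, 0, -161, 40], [0, 0, 0, 0, 0, -161, 0], [0, 0, 0, 0, 0, -161, 0], [0, 0, 0, 0, 0, -161, 0], [0, 0, 0, 0, 0, -161, 0], [0, 0, 0, 0, 0, -161, 0], [0, 0, 0, 0, 0, -161, 0], [0, 0, 0, 0, 0, -161, 0], [0, 0, 0, 0, 0, -161, 0]]]'

```text
clock: 3.6
tcp_pos: [0.5593, -0.2029, 0.0122]
orientation: [0.001, 0.063, 0.998, -0.0]
wrist_force: [-0.8, 0.5, 6.3]
finger_gap: 0.0099
grip_force: 61.8
```

Run:
```python
from h import *
y=np.radians(4.6)
ax=np.array([-np.sin(y),np.cos(y),0])
print((R.from_rotvec(ax*np.pi/6)*R.from_euler('z',11.8,degrees=True)).as_rotvec(), R.from_rotvec(ax*np.pi/6).apply([0,0,1]))
s=monitor.get_state();print(s['joint_pos'],s['ft_torque'])
```

```text
[0.0119 0.5244 0.2012] [0.4984 0.0401 0.866 ]
[-0.4831  0.4999 -0.2411  0.8267  0.0003 -0.3562] [0.1192 0.1848 0.0256]
```

Request:
carry_out --plan '[[[0, 0, 0, 0, 0, 10, 0], [0, 0, 0, 0, 0, 30, 0], [0, 0, 0, 0, 0, 60, 0], [0, 0, 0, 0, 0, 100, 0], [0, 0, 0, 0, 0, 150, 0], [0, 0, 0, 0, 0, 190, 0], [0, 0, 0, 0, 0, 210, 0], [0, 0, 0, 0, 0, 210, 0], [0, 0, 0, 0, 0, 210, 0]]]'

```text
clock: 4.5
tcp_pos: [0.558, -0.2024, 0.2205]
orientation: [0.0, 0.063, 0.998, -0.0]
wrist_force: [0.3, 1.2, -1.4]
finger_gap: 0.0103
grip_force: 60.9
```

Held: the wrist reads the cover's weight. Next is the hover above the bay, tilted to match the slope.

Request:
carry_out --plan '[[[0.002, 0.09, 0.03, 10, 40, 0, 0], [0.004, 0.18, 0.07, 20, 85, 0, 0], [0.006, 0.27, 0.1, 30, 130, 0, 0], [0.008, 0.36, 0.14, 40, 175, 0, 0], [0.01, 0.45, 0.17, 50, 220, 0, 0], [0.0119, 0.5244, 0.2012, 60, 265, 0, 0], [0.0119, 0.5244, 0.2012, 76, 310, 0, 0], [0.0119, 0.5244, 0.2012, 76, 350, -20, 0], [0.0119, 0.5244, 0.2012, 76, 374, -40, 0], [0.0119, 0.5244, 0.2012, 76, 374, -53, 0], [0.0119, 0.5244, 0.2012, 76, 374, -53, 0], [0.0119, 0.5244, 0.2012, 76, 374, -53, 0], [0.0119, 0.5244, 0.2012, 76, 374, -53, 0]]]'

```text
clock: 5.8
tcp_pos: [0.6342, 0.1706, 0.168]
orientation: [-0.258, -0.037, 0.965, -0.01]
wrist_force: [-0.3, 0.7, 0.2]
finger_gap: 0.01
grip_force: 60.9
```

Run:
```python
from h import *
s=monitor.get_state()
for k in('joint_pos','tcp_pos','orientation','wrist_force'):print(k,s[k])
V=[]
for n,(r0,r1,c0,c1) in (("top",(140,260,180,300)),("scene",(190,330,180,340))):
    im=viewer.read_camera(n);np.save(n+"1.npy",im);V.append(cv2.resize(im[r0:r1,c0:c1],(400,400) if n=="top" else (400,350),interpolation=cv2.INTER_CUBIC))
    for c,a in comps(orange(im),5): print(n,c,a)
V[1]=cv2.copyMakeBorder(V[1],0,50,0,0,0)
cv2.imwrite("pics/h1.png",np.hstack(V)[...,::-1])
```

```text
joint_pos [0.129  1.128  1.2237 2.1892 0.0251 0.0448]
tcp_pos [0.6342 0.1706 0.168 ]
orientation [-0.2584 -0.0374  0.9652 -0.0103]
wrist_force [-0.3437  0.6925  0.2183]
top [246.5556 185.4444] [244 184   6   4  18]
top [229.6 198.8] [229 198   2   3   5]
top [263.9286 207.5   ] [263 203   3  10  28]
top [237.963  228.4444] [235 227   8   4  27]
scene [276.56 233.92] [273 232   8   4  25]
scene [238.9    251.4667] [234 248  11   8  30]
scene [271.7091 252.6727] [266 248  12  10  55]
scene [230.5    272.7381] [226 271  10   5  42]
```

View pics/h1.png

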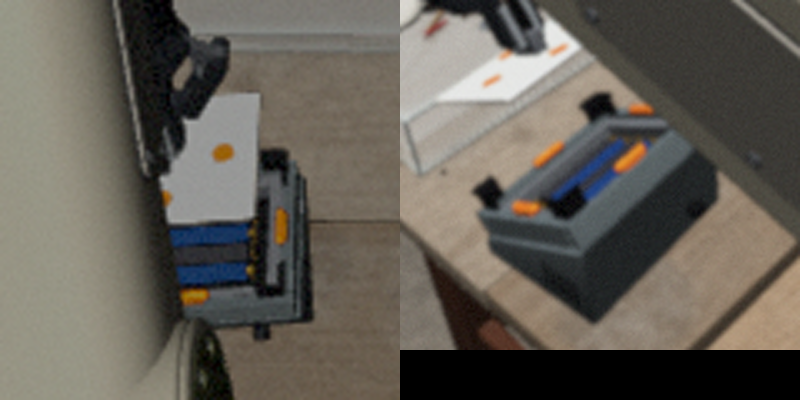

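The tilted hover is reached with J3 near full stretch. Moving down towards the bay brings the arm inward, which relieves that. In the top view the cover's −y dot is at (246.6,185.4), and in the scene view three dots sit near (216,222), (222,212) and (244,210). I'll use these to measure the cover's position in the hand.

```bash
cat > m.py <<'E'
from h import *
def blobs(im,reg,amin=6):
    h=cv2.cvtColor(im,cv2.COLOR_RGB2HSV)
    m=(h[...,0]>4)&(h[...,0]<28)&(h[...,1]>110)&(h[...,2]>70)
    k=np.zeros(m.shape,bool);k[reg[2]:reg[3],reg[0]:reg[1]]=1
    return [(c.round(2),s[4]) for c,s in comps(m&k,amin)]
def frame(q):
    return R.from_quat(np.r_[q[1:],q[0]]).as_matrix()
E
python3 - <<'E'
from m import *
a=np.load("top1.npy");b=np.load("scene1.npy")
s=monitor.get_state();M=frame(s['orientation']);t=s['tcp_pos'];n=-M[:,2]
X=M[:,0];Y=M[:,1];print("tool axes",M.T)
print("bay axes expected x up-slope, tool:")
o=t-.0122*n
for lab,d in (("x+",.036*X),("x-",-.036*X),("y+",.041*Y),("y-",-.041*Y)):
    P=o+d+.006*n; print(lab,P,"top",proj("top",P)[0],"scene",proj("scene",P)[0])
print("T",blobs(a,(225,262,165,215)));print("S",blobs(b,(195,262,190,232),3))
def inpl(nm,px):
    P=onplane(nm,px,o+.006*n,n)-o; return P@M[:,:2]
print(inpl("top",[246.56,185.44]))
print(inpl("scene",[c for c,_ in blobs(b,(195,262,190,232),3)]))
E
```

```text
tool axes [[-0.8644 -0.0669  0.4984]
 [-0.0774  0.997  -0.0004]
 [-0.4969 -0.039  -0.8669]]
bay axes expected x up-slope, tool:
x+ [0.6003 0.1679 0.1811] top [227.7523 198.4825] scene [242.0285 208.8805]
x- [0.6625 0.1727 0.1453] top [230.0946 173.8375] scene [221.7568 210.7058]
y+ [0.6283 0.2112 0.1632] top [211.2431 187.1665] scene [215.243  221.4064]
y- [0.6346 0.1294 0.1632] top [246.6641 184.59  ] scene [246.7326 199.0271]
T [(array([246.56, 185.2 ]), np.int32(25)), (array([229.38, 199.  ]), np.int32(8))]
S [(array([243. , 209.5]), np.int32(4)), (array([222.67, 210.67]), np.int32(3)), (array([216.6, 221.6]), np.int32(5))]
[[ 0.0025 -0.0409]]
[[ 0.0428  0.0028]
 [-0.0322  0.0002]
 [ 0.0064  0.042 ]]
```

```bash
cat >> m.py <<'E'
def wc(im,px,r=5):
    x,y=np.round(px).astype(int); p=im[y-r:y+r+1,x-r:x+r+1].astype(float)
    w=p[...,0]-p[...,2]; w=np.clip(w-np.percentile(w,30)-.25*w.max(),0,None)
    yy,xx=np.mgrid[y-r:y+r+1,x-r:x+r+1]; return np.array([(w*xx).sum(),(w*yy).sum()])/w.sum()
def solve(obs):  # obs: (cam, pixel, nominal point): common shift by ray least squares
    A=np.zeros((3,3));b=np.zeros(3)
    for n,px,P in obs:
        e,d=rays(n,px);d=d[0]/np.linalg.norm(d);Q=np.eye(3)-np.outer(d,d);A+=Q;b+=Q@(e-P)
    v=np.linalg.solve(A,b); return v,[ (proj(n,P+v)[0]-px).round(2) for n,px,P in obs]
E
python3 - <<'E'
from m import *
a=np.load("top1.npy");b=np.load("scene1.npy");a0=np.load("top0.npy");b0=np.load("scene0.npy")
s=monitor.get_state();M=frame(s['orientation']);t=s['tcp_pos'];n=-M[:,2];X=M[:,0];Y=M[:,1]
o=t-.0122*n; f=o+.006*n
obs=[("top",wc(a,(246.5,185.3)),f-.041*Y),("scene",wc(b,(243,209.5),3),f+.036*X),("scene",wc(b,(222.7,210.7),3),f-.036*X),("scene",wc(b,(216.6,221.6),4),f+.041*Y)]
for ob in obs:print(ob[:2])
v,r=solve(obs);print("cover shift world",v,"in tool x,y,n",v@X,v@Y,v@n,r)
y=np.radians(4.6);n_=np.array([.5*np.cos(y),.5*np.sin(y),.866]);bx=np.array([-.866*np.cos(y),-.866*np.sin(y),.5]);by=np.cross(n_,bx)
c=np.array([.578,.1674,.070]);print("by",by)
P={"u":c+.0562*bx+.009*n_,"l":c-.0562*bx+.009*n_,"p":c+.0662*by+.009*n_,"q":c-.0662*by+.009*n_}
px=dict(top=dict(u=(235.7,228.8),l=(238.4,191.3),p=(263.8,207.6),q=(210.6,211.3)),scene=dict(u=(271.7,252.6),l=(238.9,251.3),p=(276.5,233.5),q=(230.5,272.5)))
ob=[(cm,wc(im,px[cm][k],6),P[k]) for cm,im in(("top",a0),("scene",b0)) for k in P]
v2,r=solve(ob);print("bay shift",v2,r);bc=c+v2;print("bay origin",bc)
co=o+v; d=bc-co; print("cover->bay in bay axes",d@bx,d@by,d@n_, "tool/bay axes angle",X@by,X@n_,Y@bx)
E
```

```text
('top', array([246.5149, 185.3821]))
('scene', array([242.9063, 209.4487]))
('scene', array([221.8482, 211.4029]))
('scene', array([216.2208, 221.8368]))
cover shift world [-0.002   0.0002 -0.0002] in tool x,y,n 0.0015965286743183347 0.0003356743417509235 -0.0011249634054086154 [array([0.06, 0.06]), array([-0.24,  0.  ]), array([ 0.48, -0.16]), array([-0.38,  0.16])]
by [ 0.0802 -0.9967  0.    ]
bay shift [ 0.0007 -0.0002  0.0009] [array([0.17, 0.03]), array([0.06, 0.43]), array([-0.08,  0.03]), array([0.46, 0.27]), array([-0.28, -0.27]), array([-0.16, -0.02]), array([-0.5 ,  0.12]), array([-0.26, -0.11])]
bay origin [0.5787 0.1672 0.0709]
cover->bay in bay axes -0.0019867149867486417 -0.000777822369857086 -0.09919597626748665 tool/bay axes angle -0.0026155174496259592 -0.0018386573948834806 -0.0026137205961850873
```

Residuals are sub-pixel. The cover needs −2.0 mm up-slope, −0.8 mm along y, and about −87 mm along the normal to rest on the clips. I'll go to just above the guides and re-measure.

Request:
carry_out --plan '[[[0, 0, 0, 1.7, 0.9, -1.0, 0], [0, 0, 0, -10, 0.1, -21, 0], [0, 0, 0, -20, -0.9, -39, 0], [0, 0, 0, -28, -1.5, -52.6, 0], [0, 0, 0, -32.7, -1.9, -60.8, 0], [0, 0, 0, -32.7, -1.9, -60.8, 0], [0, 0, 0, -32.7, -1.9, -60.8, 0], [0, 0, 0, -32.7, -1.9, -60.8, 0]]]'

```text
clock: 6.7
tcp_pos: [0.6023, 0.1695, 0.1076]
orientation: [-0.258, -0.038, 0.965, -0.01]
wrist_force: [-0.1, 1.0, -1.0]
finger_gap: 0.0097
grip_force: 60.9
```

```bash
cat > look.py <<'E'
import sys
from m import *
k=sys.argv[1]
s=monitor.get_state();M=frame(s['orientation']);t=s['tcp_pos'];n=-M[:,2];X=M[:,0];Y=M[:,1]
print(s['joint_pos'],t,s['wrist_force'])
o=t-.0122*n-.0011*n+.0016*X+.0003*Y; f=o+.006*n
y=np.radians(4.6);n_=np.array([.5*np.cos(y),.5*np.sin(y),.866]);bx=np.array([-.866*np.cos(y),-.866*np.sin(y),.5]);by=np.cross(n_,bx);bc=np.array([.5787,.1672,.0709])
print("cover in bay by FK",(o-bc)@np.c_[bx,by,n_])
a=viewer.read_camera("top");b=viewer.read_camera("scene");np.save(f"top{k}.npy",a);np.save(f"scene{k}.npy",b)
for nm,im in(("top",a),("scene",b)):
    B=blobs(im,(200,285,175,290),4);print(nm,[(c.tolist(),int(q)) for c,q in B])
    for l,d in (("x+",.036*X),("x-",-.036*X),("y+",.041*Y),("y-",-.041*Y)): print(l,proj(nm,f+d)[0])
V=[cv2.resize(a[150:250,190:290],(400,400),interpolation=cv2.INTER_CUBIC),cv2.resize(b[190:290,210:310],(400,400),interpolation=cv2.INTER_CUBIC)]
cv2.imwrite(f"pics/l{k}.png",np.hstack(V)[...,::-1])
E
python3 look.py 2
```

```text
[0.1332 0.9678 0.742  1.8659 0.0268 0.0475] [0.6023 0.1695 0.1076] [-0.1051  0.9668 -0.9598]
cover in bay by FK [-0.0006 -0.0007  0.0303]
top [([251.3, 201.78], 23), ([263.63, 207.63], 38), ([233.67, 215.12], 24), ([235.66, 228.79], 56)]
x+ [233.7857 215.3531]
x- [235.7103 191.4069]
y+ [218.0977 204.3501]
y- [251.4455 201.8946]
scene [([281.93, 183.54], 28), ([283.25, 194.25], 12), ([261.75, 229.25], 4), ([279.47, 233.8], 15), ([236.83, 240.17], 6), ([258.29, 240.71], 7), ([271.71, 252.63], 84), ([232.33, 252.83], 6), ([230.78, 272.48], 67)]
x+ [258.2418 240.7887]
x- [237.4399 240.4816]
y+ [232.254  252.9618]
y- [261.7204 229.1098]
```

View pics/l2.png

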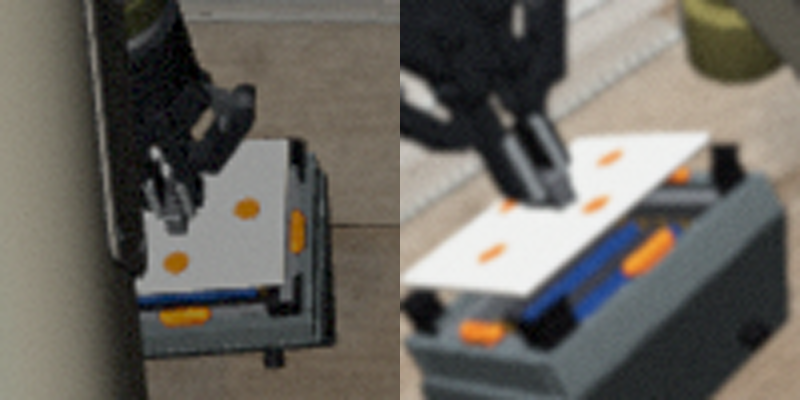

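Predicted and seen dots agree within 0.5 px. FK puts the cover 0.6 and 0.7 mm off centre, so I'll correct that and lower it between the guides in two stages.

Request:
carry_out --plan '[[[0, 0, 0, -0.5, -0.7, 0.3, 0], [0, 0, 0, -0.5, -0.7, 0.3, 0], [0, 0, 0, -2.5, -0.9, -3.2, 0], [0, 0, 0, -4.5, -1.1, -6.6, 0], [0, 0, 0, -6.5, -1.2, -10.1, 0], [0, 0, 0, -7.5, -1.3, -11.8, 0], [0, 0, 0, -7.5, -1.3, -11.8, 0], [0, 0, 0, -7.5, -1.3, -11.8, 0]]]'

```text
clock: 7.6
tcp_pos: [0.5938, 0.1685, 0.0948]
orientation: [-0.259, -0.038, 0.965, -0.01]
wrist_force: [-0.2, -0.1, -0.2]
finger_gap: 0.0104
grip_force: 60.9
```

```bash
python3 look.py 3
```

```text
[0.1334 0.9503 0.674  1.8176 0.0266 0.0471] [0.5938 0.1685 0.0948] [-0.2385 -0.0656 -0.2362]
cover in bay by FK [ 0.0005 -0.0004  0.0149]
top [([264.06, 207.25], 32), ([252.3, 205.78], 23), ([235.33, 218.88], 24), ([235.87, 228.89], 53)]
x+ [235.2904 219.1654]
x- [237.1288 195.3795]
y+ [219.758  208.2422]
y- [252.7061 205.7954]
scene [([281.66, 178.84], 50), ([283.33, 191.5], 18), ([283.75, 199.0], 4), ([241.0, 246.5], 4), ([262.0, 247.12], 8), ([271.8, 252.69], 81), ([237.0, 258.88], 8), ([230.41, 272.56], 63)]
x+ [262.3056 247.2695]
x- [241.3785 246.6202]
y+ [236.4957 259.421 ]
y- [265.5016 235.2646]
```

Request:
carry_out --plan '[[[0, 0, 0, -0.5, 0, -0.9, 0], [0, 0, 0, -1.0, -0.1, -1.7, 0], [0, 0, 0, -1.5, -0.1, -2.6, 0], [0, 0, 0, -2.0, -0.2, -3.5, 0], [0, 0, 0, -2.0, -0.2, -3.5, 0], [0, 0, 0, -2.0, -0.2, -3.5, 0]]]'

```text
clock: 8.3
tcp_pos: [0.5921, 0.1683, 0.0913]
orientation: [-0.258, -0.038, 0.965, -0.01]
wrist_force: [1.1, 0.0, -0.6]
finger_gap: 0.0101
grip_force: 61.0
```

Request:
carry_out --plan '[[[0, 0, 0, -0.5, 0, -0.9, 0], [0, 0, 0, -1.0, -0.1, -1.7, 0], [0, 0, 0, -1.0, -0.1, -1.7, 0], [0, 0, 0, -1.0, -0.1, -1.7, 0]]]'

```text
clock: 8.7
tcp_pos: [0.592, 0.1682, 0.0908]
orientation: [-0.257, -0.038, 0.966, -0.01]
wrist_force: [5.2, 0.2, 5.6]
finger_gap: 0.0104
grip_force: 61.9
```

The cover is in contact with the clips at 7.6 N. I'll ease off a little, release and retreat along the normal.

Request:
carry_out --plan '[[[0, 0, 0, 0.5, 0.1, 0.9, 0], [0, 0, 0, 0.5, 0.1, 0.9, 0], [0, 0, 0, 0.5, 0.1, 0.9, 40], [0, 0, 0, 0.5, 0.1, 0.9, 40], [0, 0, 0, 0.5, 0.1, 0.9, 40], [0, 0, 0, 0.5, 0.1, 0.9, 40], [0, 0, 0, 0.5, 0.1, 0.9, 40], [0, 0, 0, 5, 0.4, 8.7, 40], [0, 0, 0, 10, 0.8, 17.3, 40], [0, 0, 0, 20, 1.6, 34.6, 40], [0, 0, 0, 30, 2.4, 52, 40], [0, 0, 0, 30, 2.4, 52, 40], [0, 0, 0, 30, 2.4, 52, 0], [0, 0, 0, 30, 2.4, 52, 0], [0, 0, 0, 30, 2.4, 52, 0], [0, 0, 0, 30, 2.4, 52, 0], [0, 0, 0, 30, 2.4, 52, 0]]]'

```text
clock: 10.4
tcp_pos: [0.6205, 0.1706, 0.1414]
orientation: [-0.259, -0.038, 0.965, -0.011]
wrist_force: [-0.0, -0.6, -0.3]
finger_gap: -0.0002
grip_force: 0.0
```

```bash
python3 look.py 4
```

```text
[0.1316 1.0329 0.9563 2.0179 0.0257 0.0455] [0.6205 0.1706 0.1414] [-0.0129 -0.5514 -0.3469]
cover in bay by FK [ 0.0005 -0.0003  0.0687]
top [([237.32, 195.27], 22), ([264.06, 207.25], 32), ([252.91, 205.82], 22), ([235.67, 219.12], 24), ([235.75, 228.92], 52)]
x+ [230.2953 206.5381]
x- [232.437  182.2419]
y+ [214.1625 195.4018]
y- [248.6239 192.8357]
scene [([266.0, 237.0], 5), ([242.5, 247.5], 8), ([263.0, 249.0], 9), ([272.01, 253.24], 67), ([237.0, 261.0], 9), ([230.09, 273.04], 54)]
x+ [249.3891 223.6488]
x- [228.8681 224.5745]
y+ [222.971  236.0935]
y- [253.5211 212.9626]
```

View pics/l4.png

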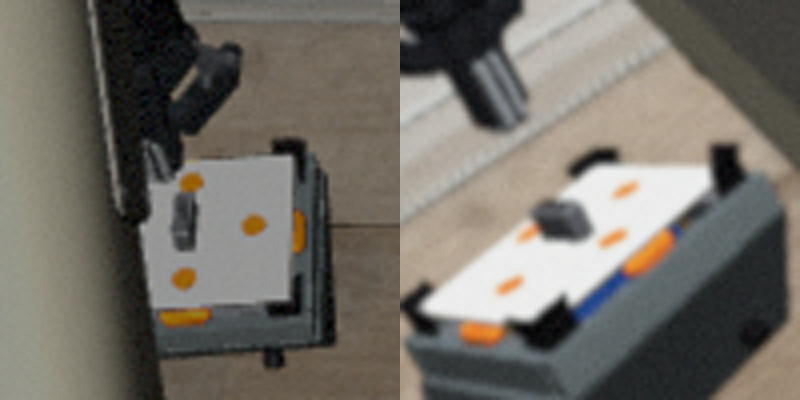

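The cover lies inside the four guides, rib outward and released. I'll press the upper dot first, with the fingers shut.

Request:
carry_out --plan '[[[0, 0, 0, -31.9, -2.6, 18.5, 0], [0, 0, 0, -31.9, -2.6, 18.5, 0], [0, 0, 0, -47, -3.8, -8, 0], [0, 0, 0, -62.3, -5.0, -34.3, 0], [0, 0, 0, -62.3, -5.0, -34.3, 0], [0, 0, 0, -63.3, -5.1, -36.0, 0], [0, 0, 0, -64.3, -5.2, -37.8, 0], [0, 0, 0, -64.8, -5.2, -38.6, 0], [0, 0, 0, -65.3, -5.2, -39.5, 0], [0, 0, 0, -65.8, -5.3, -40.4, 0], [0, 0, 0, -66.3, -5.3, -41.2, 0], [0, 0, 0, -66.8, -5.4, -42.1, 0], [0, 0, 0, -66.8, -5.4, -42.1, 0], [0, 0, 0, -66.8, -5.4, -42.1, 0]]]'

```text
clock: 11.9
tcp_pos: [0.5541, 0.1652, 0.0995]
orientation: [-0.259, -0.038, 0.965, -0.01]
wrist_force: [1.4, 0.1, 0.6]
finger_gap: 0.0004
grip_force: 0.5
```

```bash
cat > st.py <<'E'
from m import *
s=monitor.get_state();t=s['tcp_pos']
y=np.radians(4.6);n_=np.array([.5*np.cos(y),.5*np.sin(y),.866]);bx=np.array([-.866*np.cos(y),-.866*np.sin(y),.5]);by=np.cross(n_,bx);bc=np.array([.5787,.1672,.0709])
B=np.c_[bx,by,n_];print(s['clock'],"tcp in bay mm",(t-bc)@B*1e3,"F",s['wrist_force']@B, s['joint_pos'])
E
python3 st.py
```

```text
11.9 tcp in bay mm [35.6436 -0.0224 12.416 ] F [-0.9249  0.0185  1.2255] [0.1362 0.8486 0.4825 1.7273 0.0282 0.0496]
```

Request:
carry_out --plan '[[[0, 0, 0, -0.5, 0, -0.9, 0], [0, 0, 0, -1.0, -0.1, -1.7, 0], [0, 0, 0, -1.5, -0.1, -2.6, 0], [0, 0, 0, -2.0, -0.2, -3.5, 0], [0, 0, 0, -2.0, -0.2, -3.5, 0], [0, 0, 0, -2.0, -0.2, -3.5, 0]]]'

```text
clock: 12.5
tcp_pos: [0.5531, 0.1651, 0.0975]
orientation: [-0.257, -0.038, 0.966, -0.01]
wrist_force: [3.9, 0.3, 8.5]
finger_gap: -0.0002
grip_force: 4.4
```

```bash
python3 st.py; python3 look.py 5 | grep -v "^[xy]"
```

```text
12.5 tcp in bay mm [35.4964  0.0701 10.1716] F [0.8675 0.036  9.2637] [0.1362 0.8441 0.4704 1.7165 0.0281 0.0497]
[0.1362 0.8441 0.4704 1.7165 0.0281 0.0497] [0.5531 0.1651 0.0975] [3.8711 0.2753 8.4565]
cover in bay by FK [ 0.037  -0.0002 -0.0031]
top [([254.29, 204.71], 7), ([264.37, 207.26], 38), ([235.75, 228.92], 52)]
scene [([281.7, 179.06], 53), ([283.38, 188.12], 8), ([283.4, 195.7], 10), ([265.5, 235.5], 4), ([238.71, 242.43], 21), ([272.12, 253.46], 59), ([235.35, 260.2], 20), ([228.63, 273.69], 51)]
```

View pics/l5.png

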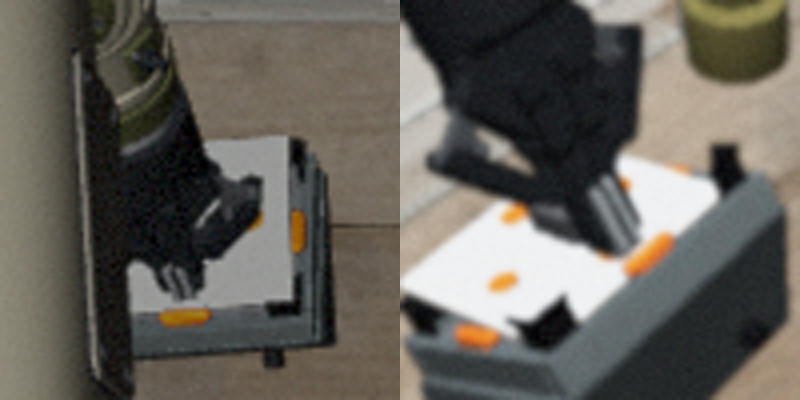

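At 9 N the upper edge has started down but the lower edge has risen. The cover is pivoting on the side clips, and pressing harder could lift the lower edge over its guides. I'll back off, check that it settles, and press centrally on the rib so all edges go down together.

Request:
carry_out --plan '[[[0, 0, 0, 3, 0.2, 5.2, 0], [0, 0, 0, 8, 0.6, 13.9, 0], [0, 0, 0, 20.9, 1.7, 36.4, 0], [0, 0, 0, 36, 2.9, 36, 0], [0, 0, 0, 56, 4.5, 25.4, 0], [0, 0, 0, 56, 4.5, 25.4, 0], [0, 0, 0, 56, 4.5, 25.4, 0], [0, 0, 0, 56, 4.5, 25.4, 0]]]'

```text
clock: 13.4
tcp_pos: [0.6073, 0.1695, 0.1216]
orientation: [-0.259, -0.038, 0.965, -0.011]
wrist_force: [0.0, 0.1, 0.5]
finger_gap: -0.0002
grip_force: 0.0
```

```bash
python3 st.py; python3 look.py 6 | grep -v "^[xy]"
```

```text
13.4 tcp in bay mm [ 0.5406  0.0117 58.2486] F [ 0.2146 -0.1406  0.4708] [0.1324 0.9844 0.8082 1.9188 0.0261 0.0462]
[0.1324 0.9844 0.8082 1.9188 0.0261 0.0462] [0.6073 0.1695 0.1216] [0.0381 0.1441 0.5151]
cover in bay by FK [ 0.0022 -0.0003  0.045 ]
top [([237.5, 191.0], 6), ([252.08, 202.92], 24), ([264.03, 207.09], 33), ([235.52, 217.89], 27), ([235.75, 228.82], 55)]
scene [([283.47, 195.0], 15), ([262.9, 236.3], 10), ([237.62, 244.23], 13), ([272.32, 253.3], 60), ([261.31, 251.0], 13), ([234.14, 259.64], 14), ([229.6, 273.1], 50)]
```

```bash
cat > tri.py <<'E'
import sys
from m import *
k=sys.argv[1]; Tp=eval(sys.argv[2]); Sp=eval(sys.argv[3])
a=np.load(f"top{k}.npy");b=np.load(f"scene{k}.npy")
y=np.radians(4.6);n_=np.array([.5*np.cos(y),.5*np.sin(y),.866]);bx=np.array([-.866*np.cos(y),-.866*np.sin(y),.5]);by=np.cross(n_,bx);bc=np.array([.5787,.1672,.0709]);B=np.c_[bx,by,n_]
for l in Tp:
    v,r=solve([("top",np.array(Tp[l]),bc),("scene",np.array(Sp[l]),bc)]);print(k,l,(v@B*1e3).round(1),r)
E
python3 tri.py 4 "dict(u=(235.67,219.12),l=(237.32,195.27),r=(252.91,205.82))" "dict(u=(263,249),l=(242.5,247.5),r=(266,237))"
python3 tri.py 6 "dict(u=(235.52,217.89),l=(237.5,191),r=(252.08,202.92))" "dict(u=(261.31,251),l=(237.6,244.2),r=(262.9,236.3))"
```

```text
4 u [34.2 -0.1 16.7] [array([0.17, 0.19]), array([-0.32, -0.04])]
4 l [-36.6   0.4  18.4] [array([0.33, 0.34]), array([-0.59, -0.07])]
4 r [-1.9 40.7 16.7] [array([0.15, 0.17]), array([-0.27, -0.03])]
6 u [27.9 -1.7 13. ] [array([0.14, 0.16]), array([-0.27, -0.03])]
6 l [-46.    0.8  26. ] [array([-0.12, -0.12]), array([0.2 , 0.03])]
6 r [-8.7 39.  19.7] [array([0.19, 0.21]), array([-0.35, -0.04])]
```

View pics/l6.png

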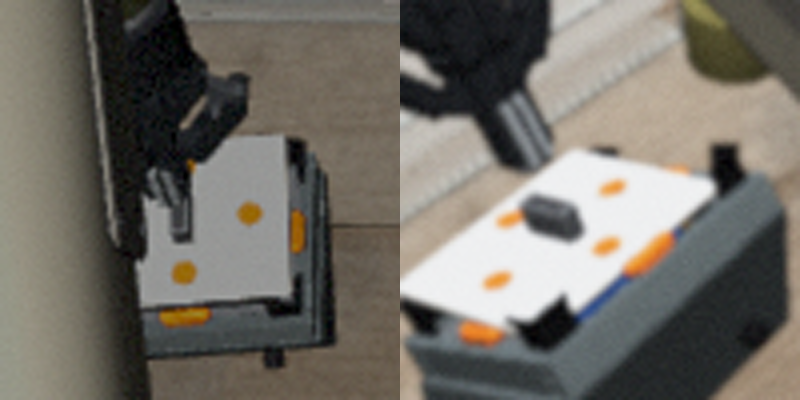

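After the dot press the cover slid about 8 mm down-slope. It now sits tilted 10° with its lower edge on the lower guides, and its centre is at bay (−9, −0.5). I'll regrasp the rib along the tilted normal and lay the cover in again.

Request:
carry_out --plan '[[[0.007, -0.087, 0, 5, 0.9, 5.9, 40], [0.014, -0.174, 0, 5, 0.9, 5.9, 40], [0.014, -0.174, 0, 5, 0.9, 5.9, 40], [0.014, -0.174, 0, 5, 0.9, 5.9, 40], [0.014, -0.174, 0, 2, 0.6, -3, 40], [0.014, -0.174, 0, -2, 0.3, -14, 40], [0.014, -0.174, 0, -6, 0, -24, 40], [0.014, -0.174, 0, -8.7, -0.2, -31.7, 40], [0.014, -0.174, 0, -8.7, -0.2, -31.7, 40], [0.014, -0.174, 0, -8.7, -0.2, -31.7, 0], [0.014, -0.174, 0, -8.7, -0.2, -31.7, 0], [0.014, -0.174, 0, -8.7, -0.2, -31.7, 0], [0.014, -0.174, 0, -8.7, -0.2, -31.7, 0], [0.014, -0.174, 0, -8.7, -0.2, -31.7, 0], [0.014, -0.174, 0, -8.7, -0.2, -31.7, 0]]]'

```text
clock: 15.0
tcp_pos: [0.5998, 0.1693, 0.09]
orientation: [-0.173, -0.039, 0.984, -0.007]
wrist_force: [1.0, 0.3, 0.9]
finger_gap: 0.01
grip_force: 62.1
```

```bash
python3 st.py
```

```text
15.0 tcp in bay mm [-8.7639 -0.4115 27.1442] F [-0.3914 -0.2629  1.3035] [0.1369 0.7822 0.4111 1.5472 0.0195 0.0544]
```

Request:
carry_out --plan '[[[0, 0, 0, 5, 0.4, 8.7, 0], [0, 0, 0, 10, 0.8, 17.3, 0], [0, 0, 0, 13, 1, 24, 0], [-0.007, 0.087, 0, 12, 0.9, 26, 0], [-0.014, 0.174, 0, 2.4, -0.2, 19.4, 0], [-0.014, 0.174, 0, 2.4, -0.2, 19.4, 0], [-0.014, 0.174, 0, 2.4, -0.2, 19.4, 0], [-0.014, 0.174, 0, 2.4, -0.2, 19.4, 0]]]'

```text
clock: 15.8
tcp_pos: [0.6022, 0.1692, 0.11]
orientation: [-0.257, -0.038, 0.966, -0.01]
wrist_force: [0.8, -0.1, 0.2]
finger_gap: 0.0102
grip_force: 61.8
```

```bash
python3 st.py; python3 look.py 7
```

```text
15.8 tcp in bay mm [-0.8652 -0.1435 45.5978] F [-0.5287  0.1758  0.5686] [0.133  0.9656 0.7439 1.869  0.0263 0.0467]
[0.133  0.9656 0.7439 1.869  0.0263 0.0467] [0.6022 0.1692 0.11  ] [ 0.7539 -0.1157  0.228 ]
cover in bay by FK [ 0.0007 -0.0004  0.0323]
top [([251.2, 201.88], 25), ([263.75, 207.55], 40), ([233.5, 215.5], 28), ([235.66, 228.79], 56)]
x+ [233.6923 215.3331]
x- [235.6005 191.3168]
y+ [217.9562 204.3097]
y- [251.3834 201.8229]
scene [([281.86, 182.0], 35), ([283.36, 195.73], 11), ([262.33, 227.83], 6), ([279.44, 233.69], 16), ([236.8, 238.4], 5), ([258.78, 239.89], 9), ([271.74, 252.66], 85), ([232.22, 251.11], 9), ([230.54, 272.49], 67)]
x+ [258.2735 239.8505]
x- [237.4011 239.5902]
y+ [232.2318 252.0458]
y- [261.7292 228.1996]
```

Request:
carry_out --plan '[[[0, 0, 0, 0.4, -0.4, -0.2, 0], [0, 0, 0, -3, -0.7, -6, 0], [0, 0, 0, -6, -0.9, -11.3, 0], [0, 0, 0, -8, -1.1, -14.8, 0], [0, 0, 0, -9, -1.2, -16.5, 0], [0, 0, 0, -10, -1.3, -18.3, 0], [0, 0, 0, -10.6, -1.3, -19.3, 0], [0, 0, 0, -10.6, -1.3, -19.3, 0], [0, 0, 0, -10.6, -1.3, -19.3, 0]]]'

```text
clock: 16.8
tcp_pos: [0.5925, 0.1679, 0.0904]
orientation: [-0.257, -0.038, 0.966, -0.01]
wrist_force: [5.6, 1.4, 2.3]
finger_gap: 0.0104
grip_force: 62.6
```

```bash
python3 st.py
```

```text
16.8 tcp in bay mm [-2.2073  0.4226 23.8388] F [-3.7419 -0.9542  4.8676] [0.1328 0.9438 0.6523 1.7985 0.0265 0.0468]
```

Request:
carry_out --plan '[[[0, 0, 0, 0.4, 0, 0.7, 0], [0, 0, 0, 0.4, 0, 0.7, 40], [0, 0, 0, 0.4, 0, 0.7, 40], [0, 0, 0, 0.4, 0, 0.7, 40], [0, 0, 0, 0.4, 0, 0.7, 40], [0, 0, 0, 0.4, 0, 0.7, 40], [0, 0, 0, 5, 0.4, 8.7, 40], [0, 0, 0, 10, 0.8, 17.3, 40], [0, 0, 0, 18, 1.4, 31.2, 40], [0, 0, 0, 18, 1.4, 31.2, 40], [0, 0, 0, 18, 1.4, 31.2, 0], [0, 0, 0, 18, 1.4, 31.2, 0], [0, 0, 0, 18, 1.4, 31.2, 0], [0, 0, 0, 18, 1.4, 31.2, 0], [0, 0, 0, 18, 1.4, 31.2, 0]]]'

```text
clock: 18.3
tcp_pos: [0.6089, 0.1692, 0.1208]
orientation: [-0.259, -0.038, 0.965, -0.011]
wrist_force: [-0.2, -0.4, -1.0]
finger_gap: -0.0001
grip_force: 0.0
```

```bash
python3 st.py; python3 look.py 8 | grep -v "^[xy]"
```

```text
18.3 tcp in bay mm [-1.2837  0.4584 58.3144] F [-0.2995  0.3933 -1.0148] [0.1317 0.9888 0.8155 1.921  0.0257 0.0457]
[0.1317 0.9888 0.8155 1.921  0.0257 0.0457] [0.6089 0.1692 0.1208] [-0.2157 -0.412  -1.0286]
cover in bay by FK [0.0003 0.0002 0.045 ]
top [([238.83, 194.83], 12), ([264.17, 207.77], 30), ([253.18, 205.82], 22), ([235.67, 219.12], 24), ([235.87, 228.89], 53)]
scene [([283.25, 194.58], 12), ([266.4, 236.4], 5), ([242.43, 247.43], 7), ([263.0, 249.0], 9), ([272.01, 253.24], 67), ([237.0, 261.0], 9), ([229.86, 272.94], 51)]
```

The cover is laid in as before, flat on its clips. Now I'll press centrally on the rib.

Request:
carry_out --plan '[[[0, 0, 0, 0, 0.6, 0, 0], [0, 0, 0, -5, 0.2, -8.7, 0], [0, 0, 0, -10.5, -0.2, -18.2, 0], [0, 0, 0, -11.5, -0.3, -19.9, 0], [0, 0, 0, -12.5, -0.4, -21.7, 0], [0, 0, 0, -13.5, -0.5, -23.4, 0], [0, 0, 0, -14.5, -0.6, -25.1, 0], [0, 0, 0, -15.5, -0.6, -26.8, 0], [0, 0, 0, -15.5, -0.6, -26.8, 0], [0, 0, 0, -15.5, -0.6, -26.8, 0]]]'

```text
clock: 19.4
tcp_pos: [0.5946, 0.1686, 0.0971]
orientation: [-0.257, -0.038, 0.966, -0.01]
wrist_force: [3.2, 0.3, 11.8]
finger_gap: -0.0003
grip_force: 5.5
```

```bash
python3 st.py
```

```text
19.4 tcp in bay mm [-0.7287 -0.1554 30.6295] F [ 3.0907 -0.0304 11.8627] [0.1335 0.9475 0.6758 1.8186 0.0267 0.0473]
```

Request:
carry_out --plan '[[[0, 0, 0, -1, -0.1, -1.7, 0], [0, 0, 0, -2, -0.2, -3.5, 0], [0, 0, 0, -2.5, -0.2, -4.3, 0], [0, 0, 0, -3, -0.2, -5.2, 0], [0, 0, 0, -3.5, -0.3, -6.1, 0], [0, 0, 0, -4, -0.3, -6.9, 0], [0, 0, 0, -4, -0.3, -6.9, 0]]]'

```text
clock: 20.1
tcp_pos: [0.592, 0.1685, 0.0912]
orientation: [-0.255, -0.038, 0.966, -0.01]
wrist_force: [8.1, 0.7, 18.6]
finger_gap: -0.0002
grip_force: 9.9
```

```bash
python3 st.py
```

```text
20.1 tcp in bay mm [-1.4286 -0.1917 24.3143] F [ 2.3062 -0.044  20.203 ] [0.1336 0.9382 0.645  1.7929 0.027  0.0476]
```

Request:
carry_out --plan '[[[0, 0, 0, -0.5, 0, -0.9, 0], [0, 0, 0, -1, -0.1, -1.7, 0], [0, 0, 0, -1.5, -0.1, -2.6, 0], [0, 0, 0, -2, -0.2, -3.5, 0], [0, 0, 0, -2.5, -0.2, -4.3, 0], [0, 0, 0, -3, -0.2, -5.2, 0], [0, 0, 0, -3, -0.2, -5.2, 0]]]'

```text
clock: 20.8
tcp_pos: [0.592, 0.1684, 0.0911]
orientation: [-0.25, -0.038, 0.967, -0.01]
wrist_force: [14.5, 1.6, 39.7]
finger_gap: -0.0
grip_force: 21.1
```

```bash
python3 st.py;  python3 look.py 9 | grep -v "^[xy]"
```

```text
20.8 tcp in bay mm [-1.4484 -0.1597 24.2123] F [ 7.1953 -0.3818 41.6307] [0.1335 0.9271 0.6276 1.7766 0.0272 0.0478]
[0.1335 0.9271 0.6276 1.7766 0.0272 0.0478] [0.592  0.1684 0.0911] [14.5073  1.5502 39.6516]
cover in bay by FK [-0.0001 -0.0005  0.0109]
top [([264.06, 207.25], 32), ([253.78, 209.13], 23), ([236.67, 222.12], 24), ([235.75, 228.92], 52)]
scene [([281.7, 178.92], 50), ([283.11, 193.44], 18), ([276.5, 233.0], 30), ([269.4, 241.4], 5), ([238.89, 250.79], 53), ([270.99, 253.6], 72), ([245.78, 252.44], 9), ([240.1, 266.4], 10), ([229.74, 273.26], 38)]
```

There is a hard stop at bay z ≈ 24.2 mm, which is the rib's 24.5 mm above a seated cover. The side clips are visible again. I'll retreat and measure the dots.

Request:
carry_out --plan '[[[0, 0, 0, 1.5, 0.1, 2.6, 0], [0, 0, 0, 4, 0.3, 6.9, 0], [0, 0, 0, 10, 0.8, 17.3, 0], [0, 0, 0, 25, 2, 43.3, 0], [0, 0, 0, 35, 2.8, 60.6, 0], [0, 0, 0, 35, -40, 80, 0], [0, 0, 0, 35, -90, 100, 0], [0, 0, 0, 20, -140, 120, 0], [0, 0, 0, 0, -190, 120, 0], [0, 0, 0, -20, -235, 120, 0], [0, 0, 0, -20, -235, 120, 0], [0, 0, 0, -20, -235, 120, 0], [0, 0, 0, -20, -235, 120, 0]]]'

```text
clock: 22.2
tcp_pos: [0.5669, -0.0662, 0.2017]
orientation: [-0.259, -0.038, 0.965, -0.01]
wrist_force: [0.2, -0.3, -0.2]
finger_gap: -0.0002
grip_force: 0.0
```

```bash
python3 st.py;  python3 look.py 10 | grep -v "^[xy]"
```

```text
22.2 tcp in bay mm [ 91.7886 231.6912  98.0147] F [-0.3073  0.3522 -0.109 ] [-0.1873  0.7934  0.6281  1.9142 -0.1319 -0.2321]
[-0.1873  0.7934  0.6281  1.9142 -0.1319 -0.2321] [ 0.5669 -0.0662  0.2017] [ 0.2392 -0.3341 -0.248 ]
cover in bay by FK [0.0934 0.2314 0.0847]
top [([238.37, 191.18], 38), ([238.52, 198.71], 21), ([210.51, 211.14], 37), ([221.41, 211.45], 22), ([236.67, 222.12], 24), ([235.75, 228.92], 52)]
scene [([281.63, 178.82], 51), ([283.1, 190.43], 21), ([276.5, 233.0], 30), ([269.5, 241.5], 6), ([238.47, 251.16], 49), ([271.09, 253.54], 74), ([245.91, 252.45], 11), ([240.17, 266.33], 12), ([229.74, 273.26], 38)]
```

View pics/l10.png

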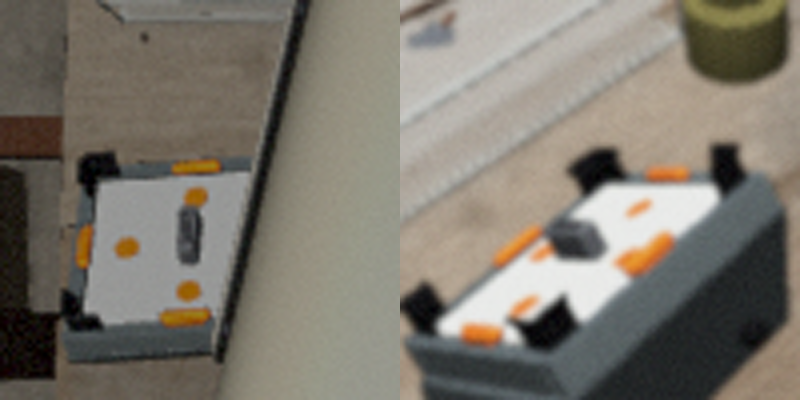

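```bash
python3 tri.py 10 "dict(l=(238.52,198.71),q=(221.41,211.45),r=(253.78,209.13))" "dict(l=(245.91,252.45),q=(240.17,266.33),r=(269.5,241.5))"
python3 - <<'E'
from m import *
a=np.load("top10.npy")
y=np.radians(4.6);n_=np.array([.5*np.cos(y),.5*np.sin(y),.866]);bc=np.array([.5787,.1672,.0709])
bx=np.array([-.866*np.cos(y),-.866*np.sin(y),.5]);by=np.cross(n_,bx);B=np.c_[bx,by,n_]
P=onplane("top",[[238.52,198.71],[236.67,222.12],[221.41,211.45],[253.78,209.13]],bc+.006*n_,n_)-bc
print((P@B*1e3).round(1))
E
```

```text
10 l [-35.    0.8   5.7] [array([0.3 , 0.32]), array([-0.55, -0.07])]
10 q [ -1.1 -41.3   4.4] [array([0.03, 0.03]), array([-0.06, -0.01])]
10 r [ 0.6 41.1  5.3] [array([0.23, 0.26]), array([-0.42, -0.05])]
[[-35.9   0.1   6. ]
 [ 35.4  -0.3   6. ]
 [ -0.1 -40.9   6. ]
 [  0.3  40.6   6. ]]
```

All three triangulated dots sit at face height 4.4 to 5.7 mm, against 6 mm nominal. The upper dot lies on the seated plane and the clips are back at rest. The arm is clear and never went near the bystanders, so I'm handing in.

```bash
python3 -c "
from workcell import order
print(order.hand_in())"
```

```text
the job is handed in; nothing more can be done
None
```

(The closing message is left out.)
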